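Brush the broken biscuit off the pastry stand into the crumb pan

ROBOT

A 6-joint arm with a two-finger parallel gripper is mounted at the origin on the work surface. World frame = base frame: x ahead of the robot, y to its left, z up, the work surface at z = 0. Lengths are in m, angles in rad, forces in N, time in s.
With the tool pointing down it reaches from about 0.3 to 0.95 m from the base axis. Payload 3.1 kg.
Tool frame: the origin (TCP) lies midway between the tips of the shut fingers; the grasp point (between the pads) lies 19 mm behind it; z points along the fingers, y is the line along which they close (so a half turn about z gives the same grasp; the last joint's range is limited). The gripper opens to 85 mm and grips with 20 to 120 N. Pads are 22 mm wide; open, the fingers measure 114 mm over their backs; the gripper's body (76 mm by 85 mm) begins 54 mm behind the grasp point. The pads swing forward as they close: fully open they stand 13 mm farther back than shut.
Start: joints at [-1.396, 0.308, 1.634, -0, 1.2, -0.07], TCP at [0.151, -0.606, 0.231] pointing down, gripper open.
Joint ranges: [-3.06, 3.06], [-0.79, 1.96], [0.05, 2.63], [-1.19, 4.34], [0.05, 2.64], [-2.94, 2.94]. Speed limits (rad/s): [2.79, 2.79, 3.14, 3.14, 3.14, 3.14].

INTERFACE

Orientations are given as a unit quaternion [w, x, y, z].
In Python, from plant import bot gives the robot as it stands.
- The arm moves only by the shell command python3 -m inch 'ROWS'. ROWS is JSON, a list of rows, each an object of numbers: "ax", "ay", "az": the turn, a rotation vector about the world's x, y, z scaled (see below); "x", "y", "z": the shift along the world's x, y, z scaled (see below); "hand": the finger opening in mm, from 0 to 85.4. A call has 1 to 20 rows; each row shifts and turns the commanded pose from where the row before left it; what a row does not reach is not made up. The controller multiplies each number of a shift by 30 mm and each number of a turn by 0.08 rad. A row lasts 1/10 s, in which the tool goes at most 50 mm and 8.59 degrees, less where a joint would pass 70% of its speed; a pose out of reach is approached as far as the arm can. A call with a number of a shift or a turn outside -1 to 1 is refused whole. A call with a gripper value outside its range is refused whole. The fingers move at their own pace and stop on an object; the grip force is fixed at half the most. Time passes only in rows, so rows that do not move let the fingers close. It gives the time, the measured TCP pose, the force, the opening and the grip force at its end, in the units of the state.
- bot.get_state(): the state, without advancing time (a new reading comes with each control period).
- bot.snapshot(name): name is "scene" or "top" or "wrist"; returns a dict with "color" (420x560x3 uint8, red, green, blue), "fov_y" (degrees; the focal length in pixels is half the picture's height over the tangent of half this angle, whatever the lens; pixels are square), "cx", "cy" (the principal point, pixels), "dist_coeffs" ([k1, k2, p1, p2, k3] as OpenCV has them; the pictures are not rectified), "rvec" (rotation vector, rad) and "tvec" (3), from world to camera coordinates, as OpenCV has them. Camera axes: x right, y down, z forward; pixel columns grow to the right and rows downward; lengths in m; the calibration is good to about 2 mm. A picture is of the moment at which its call begins. There is no depth.
- bot.hand_in(): hands the job in; it is judged then, once.
Trained networks look in a picture, given as the dict that the camera call returned (one of the last four; its "shot" number tells which), for a name from the list of things; names that differ only in an ending like _2 or _b are one class to them, and where a whole thing is asked for, a point or a joint stands for the part that bears it (a point fixed in the world has none). Each returns a list of dicts, best first, with "conf" (0 to 1); they miss things now and then, are a little off and sometimes report something else, mostly with a low value. They report only what shows in the picture. A call takes as long as a camera call.
- bot.masks_of(picture, target): "pixels" (420x560 bool, what is visible of it) and "box" ([centre column, centre row, width, height] in pixels, round what is visible of it).
The state is a dict: "time_s": time; "joint_positions": joint angles; "qd": joint speeds; "joint_torque": joint torques, N m; "ee_pos": TCP position; "eef_rot": TCP orientation; "force": force on the tool from outside, world axes, zero at the start; "wrist_torque": the same for the moment, N m; "width": finger opening in m; "grip_force": force on a finger pad.
Only numpy, scipy, OpenCV 4.12 (cv2) and the standard library are available. Lean on these libraries where they do the work, as an engineer would, in place of code of your own. Each camera call takes 0.05 s, during which the arm holds its last target. There are 200 camera calls.

TASK

Take the bench brush from its cork mat, reach in under the wire shelf of the pastry stand and press the bristles on the stone bed with 3 to 10 N, then sweep all four biscuit scraps off the open end of the bed into the deep empty crumb pan, not into the spoon tray. Touch the scraps only with the brush, leave the cream pot, cup and sugar jar where they are, and stand the brush back on its mat on its bristles.

Things in the scene. Friction and masses are not known exactly. Their poses are not given: they have to be found in the camera images.
- brush: dark wooden bench brush. Origin: centre of the bristles' underside when new; they are worn down by 0 to 6 mm, not known; x from handle to head, z up. Bristles 116 x 30 mm, springy: 1 mm per 2.5 N, at most 6 mm. Wooden back 120 x 32 mm, z = 32 to 50 mm. Handle in front of it (-x), 22 mm wide, 20 mm thick, centre line from (-50, 0, 47) rising to (-194, 0, 69) mm. About 0.2 kg
- brush_grip (a point): point inside the brush's handle to grip from above with the fingers closing across its 22 mm width: brush frame (-115, 0, 57) mm; axes as the brush's
- mat: the brush's cork mat, 160 x 80 x 4 mm, fixed; origin at the centre of its underside, x along its length
- stand: pastry stand, fixed, 138 mm deep (x), 220 wide (y), its y ends open; origin on the counter under the bed's centre, front to -x. Front rim at x = -67 mm, 4 mm thick, top 54 mm over the counter; back rim from x = 65 mm, top 70 mm. Wire shelf above: underside 162 mm over the counter, x = -28 to 80, y = -115 to 115 mm, held by two posts behind the back rim only
- bed: stone bed of the stand, level; origin at the centre of its TOP face (45 mm above the counter), axes as the stand's; 130 mm (x) by 220 mm (y)
- pan: empty steel crumb pan, fixed close against one open end of the bed (+y or -y end, it varies; the spoon tray is at the other end); 150 (x) x 110 (y) x 36 mm high, wall and floor 3 mm; origin at the centre of its underside, axes as the stand's
- spoon_tray: low steel tray with spoons in it, at the other end of the bed, fixed; 150 x 110 x 22 mm, nothing in it higher than 22 mm; origin at the centre of its underside
- scrap0: biscuit scrap, a bar 30 x 20 x 16 mm; origin at the centre of its underside
- scrap1: stepped biscuit scrap 28 x 22 mm, 10 and 20 mm high; origin at the centre of its underside
- scrap2: flat biscuit scrap 26 x 24 x 9 mm; origin at the centre of its underside
- scrap3: L-shaped biscuit scrap 30 x 23 x 14 mm; origin at the centre of its underside
- creamer: small white cream pot, 48 mm wide and 45 mm high, standing on the wire shelf; origin at the centre of its underside
- cup: white cup, 76 mm wide and 55 mm high, on its saucer; origin at the centre of its underside
- sugar_jar: glass sugar jar with steel cap, 68 mm wide, 120 mm high; origin at the centre of its underside

How it is judged:
On the way, in this order (a step that is already met when the one before it is completed fails the run):
1. the held brush, its middle over the bed and within 25 mm of the centre of its depth, presses the bristles on the bed with 3 to 10 N for 0.3 s, before any scrap is near the pan (contact force between brush and bed between 3 and 10 N and contact force between the fingers and brush above 1 N and x of brush in the frame of bed between -0.025 and 0.025 m and y of brush in the frame of bed between -0.11 and 0.11 m and horizontal distance between each of scrap0, scrap1, scrap2, scrap3 and pan above 0.07 m), for 0.3 s.
2. all four scraps lie in the crumb pan while the brush is still held (x of scrap0 in the frame of pan between -0.075 and 0.075 m and y of scrap0 in the frame of pan between -0.055 and 0.055 m and z of each of scrap0, scrap1, scrap2, scrap3 in the frame of pan below 0.032 m and x of scrap1 in the frame of pan between -0.075 and 0.075 m and y of scrap1 in the frame of pan between -0.055 and 0.055 m and x of scrap2 in the frame of pan between -0.075 and 0.075 m and y of scrap2 in the frame of pan between -0.055 and 0.055 m and x of scrap3 in the frame of pan between -0.075 and 0.075 m and y of scrap3 in the frame of pan between -0.055 and 0.055 m and contact force between the fingers and brush above 1 N), for 0.2 s.
At the end, for the whole second after the job is handed in: All four scraps lie at rest inside the crumb pan; the brush stands upright (within 5 degrees) on its bristles on the cork mat, its bristle centre within 20 mm of the mat's centre and its length along the mat's within 15 degrees, at rest and released (x of scrap0 in the frame of pan between -0.075 and 0.075 m and y of scrap0 in the frame of pan between -0.055 and 0.055 m and z of each of scrap0, scrap1, scrap2, scrap3 in the frame of pan below 0.032 m and x of scrap1 in the frame of pan between -0.075 and 0.075 m and y of scrap1 in the frame of pan between -0.055 and 0.055 m and x of scrap2 in the frame of pan between -0.075 and 0.075 m and y of scrap2 in the frame of pan between -0.055 and 0.055 m and x of scrap3 in the frame of pan between -0.075 and 0.075 m and y of scrap3 in the frame of pan between -0.055 and 0.055 m and linear speed of each of scrap0, scrap1, scrap2, scrap3, brush below 0.02 m/s and horizontal distance between brush and mat below 0.02 m and angle between the x axis of brush and the x axis of mat, either way round below 0.262 rad and height (world z) of brush below 0.012 m and angle between brush's own z axis and vertical below 0.088 rad and contact force between each of the arm, the fingers and brush below 0.05 N); the robot touches nothing.
It fails at once if a scrap is touched by the fingers or the arm (more than 0.3 N): scraps are moved only with the brush (contact force between any of the fingers, the arm and scrap0 above 0.3 N or contact force between any of the fingers, the arm and scrap1 above 0.3 N or contact force between any of the fingers, the arm and scrap2 above 0.3 N or contact force between any of the fingers, the arm and scrap3 above 0.3 N).
It fails at once if the brush or the arm pushes on the stand, bed or shelf with more than 25 N (contact force between any of brush, the arm, the fingers and stand above 25 N or contact force between brush and bed above 25 N).
It fails at once if the cream pot, cup or sugar jar is shifted by more than 20 mm (distance of any of creamer, cup, sugar_jar from where it was at the start of the episode above 0.02 m).
It also fails if it takes over 58 s, if anything falls off the work surface, if the arm or the gripper's body presses on something with over 40 N, if the wrist force passes 120 N, or if a joint passes its speed limit or range.

## Working session

There is one attempt and no reset: what is moved stays moved. The work goes in short steps, Python scripts to look and compute and a shell command to move; the robot and the scene stay as the last step left them, time stands still between calls to the robot, and variables do not carry over. Pictures are saved under pics/ and viewed, at most 10 in all, crops included, and the job is handed in when it is done.

```bash
mkdir -p pics; ls
cat > h.py <<'E'
import numpy as np, cv2
from plant import bot
def cam(p):
    f=210/np.tan(np.radians(p["fov_y"])/2)
    K=np.array([[f,0,p["cx"]],[0,f,p["cy"]],[0,0,1.]])
    return K,np.array(p["dist_coeffs"],float),cv2.Rodrigues(np.array(p["rvec"],float))[0],np.array(p["tvec"],float)
def ray(p,uv,z):
    K,d,R,t=cam(p)
    n=cv2.undistortPoints(np.array(uv,float).reshape(-1,1,2),K,d).reshape(-1,2)
    D=np.c_[n,np.ones(len(n))]@R; c=-R.T@t
    return c+D*((z-c[2])/D[:,2])[:,None]
def proj(p,X):
    K,d,R,t=cam(p)
    return cv2.projectPoints(np.array(X,float).reshape(-1,1,3),np.array(p["rvec"],float),t,K,d)[0].reshape(-1,2)
def save(p,n): cv2.imwrite("pics/"+n,p["color"][:,:,::-1])
E
python3 - <<'E'
from h import *
Z=dict(brush=.045,mat=.004,stand=.1,bed=.045,pan=.036,spoon_tray=.022,scrap0=.06,scrap1=.06,scrap2=.053,scrap3=.058,creamer=.2,cup=.05,sugar_jar=.12)
for n in("top","scene"):
    p=bot.snapshot(n); save(p,n+"0.png")
    K,d,R,t=cam(p); print(n,"cam",(-R.T@t).round(3))
    for k in Z:
        r=bot.masks_of(p,k)
        for q in r[:2]:
            m=q["pixels"].astype(np.uint8); ys,xs=np.nonzero(m)
            if len(xs)<5: continue
            rect=cv2.minAreaRect(np.c_[xs,ys].astype(np.float32))
            g=ray(p,cv2.boxPoints(rect),Z[k])[:,:2]
            print(k,round(q["conf"],2),len(xs),"px",np.round([xs.mean(),ys.mean()],1),"ctr",g.mean(0).round(3),"corn",g.round(3).tolist())
E
```

```text
pics
top cam [0.416 0.028 1.234]
brush 0.8 1058 px [192.1 262.2] ctr [0.501 0.252] corn [[0.611, 0.32], [0.626, 0.284], [0.389, 0.185], [0.376, 0.22]]
mat 0.88 1020 px [188.7 246.3] ctr [0.556 0.278] corn [[0.618, 0.348], [0.647, 0.268], [0.492, 0.209], [0.465, 0.287]]
stand 0.75 4546 px [329.9 225. ] ctr [ 0.603 -0.122] corn [[0.678, 0.006], [0.703, -0.238], [0.527, -0.248], [0.504, -0.01]]
bed 0.88 2603 px [331.4 231. ] ctr [ 0.593 -0.118] corn [[0.648, -0.004], [0.665, -0.227], [0.537, -0.231], [0.521, -0.012]]
pan 0.57 2243 px [269.3 236.6] ctr [0.574 0.051] corn [[0.645, 0.115], [0.657, 0.003], [0.503, -0.012], [0.492, 0.098]]
spoon_tray 0.68 2102 px [390.8 224.4] ctr [ 0.608 -0.289] corn [[0.68, -0.228], [0.689, -0.345], [0.537, -0.349], [0.528, -0.234]]
spoon_tray 0.66 2128 px [269.4 237. ] ctr [0.577 0.051] corn [[0.648, 0.115], [0.659, 0.002], [0.506, -0.012], [0.496, 0.098]]
scrap0 0.46 73 px [340.9 236.5] ctr [ 0.57  -0.141] corn [[0.564, -0.125], [0.586, -0.138], [0.576, -0.158], [0.553, -0.145]]
scrap0 0.4 37 px [339.6 218.3] ctr [ 0.618 -0.14 ] corn [[0.627, -0.134], [0
[... 2845 characters left out ...]
 -0.135] corn [[0.622, -0.155], [0.6, -0.149], [0.619, -0.115], [0.641, -0.121]]
scrap3 0.55 40 px [239.3 185. ] ctr [ 0.578 -0.134] corn [[0.583, -0.147], [0.561, -0.141], [0.573, -0.122], [0.595, -0.128]]
creamer 0.8 561 px [212.3 146. ] ctr [ 0.638 -0.153] corn [[0.618, -0.204], [0.589, -0.167], [0.66, -0.102], [0.687, -0.137]]
cup 0.7 1835 px [315.1 323.6] ctr [0.774 0.209] corn [[0.841, 0.192], [0.73, 0.152], [0.708, 0.229], [0.819, 0.261]]
sugar_jar 0.75 1983 px [234.  283.1] ctr [0.828 0.07 ] corn [[0.802, -0.001], [0.757, 0.047], [0.857, 0.139], [0.896, 0.096]]
sugar_jar 0.74 1910 px [315.3 324.7] ctr [0.815 0.232] corn [[0.882, 0.233], [0.784, 0.174], [0.747, 0.235], [0.848, 0.288]]
```

Run:
```python
import cv2
a=cv2.imread("pics/top0.png");b=cv2.imread("pics/scene0.png")
cv2.imwrite("pics/topc.png",cv2.resize(a[140:300,150:430],(784,448),interpolation=3))
cv2.imwrite("pics/sc.png",cv2.resize(b[110:360,150:480],(792,600),interpolation=3))
```

```text
(no output)
```

View pics/topc.png

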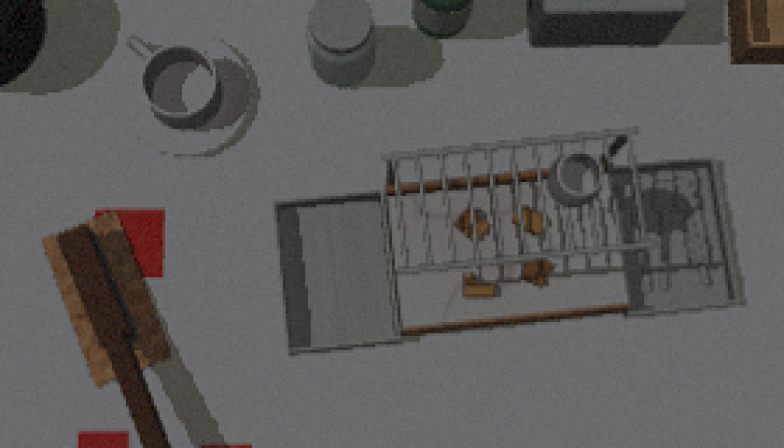

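View pics/sc.png

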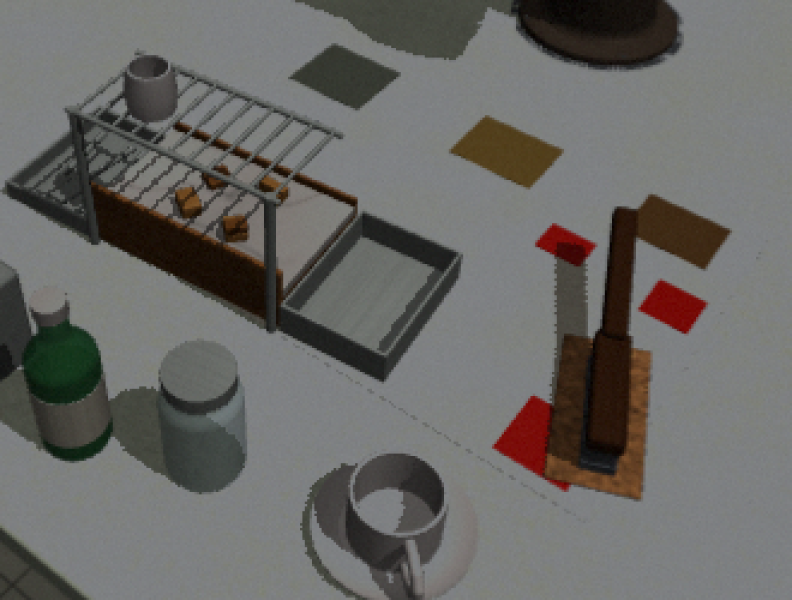

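The crumb pan is on the +y side, left in the top crop at (335,275), and the spoon tray is on the right. The four scraps are at crop (473,222), (530,220), (480,287) and (535,270). The brush head is at the upper left, with its handle pointing back toward the robot. Next I fit the poses.

```bash
cat > fit.py <<'E'
from h import *
from scipy.optimize import minimize
def box(x0,x1,y0,y1,z0,z1): return np.array([[x,y,z] for x in(x0,x1) for y in(y0,y1) for z in(z0,z1)])
def place(P,q): c,s=np.cos(q[2]),np.sin(q[2]); return np.c_[P[:,0]*c-P[:,1]*s+q[0],P[:,0]*s+P[:,1]*c+q[1],P[:,2]]
H=np.array([[x,y,z+d] for x,z in((-50,47),(-194,69)) for y in(-11,11) for d in(-10,10)])/1000
def brush(w): return [box(-.06,.06,-.016,.016,.032,.05)+[0,0,.004-w],H+[0,0,.004-w],box(-.058,.058,-.015,.015,w,.032)+[0,0,.004-w]]
def render(p,parts,q):
    m=np.zeros((1680,2240),np.uint8)
    for P in parts: cv2.fillConvexPoly(m,cv2.convexHull(((proj(p,place(P,q))+.5)*4-.5).round().astype(np.int32)),1)
    return cv2.resize(m.astype(np.float32),(560,420),interpolation=cv2.INTER_AREA)
def fit(views,parts,q0):
    def c(q): return sum((1-(np.minimum(r,m).sum()/np.maximum(r,m).sum())) for r,m in((render(p,parts,q),m) for p,m in views))
    best=minimize(c,q0,method="Nelder-Mead",options=dict(initial_simplex=np.array([q0]+[np.add(q0,d) for d in np.diag([.01,.01,.06])]),xatol=1e-4,fatol=1e-5))
    return best.x,best.fun/len(views)
E
python3 - <<'E'
from fit import *
t=bot.snapshot("top"); s=bot.snapshot("scene")
def v(k,ps): return [(p,bot.masks_of(p,k)[0]["pixels"].astype(np.float32)) for p in ps]
for w in(0,.003,.006): print("brush",w,fit(v("brush",(t,s)),brush(w),[.556,.28,.39]))
print("mat",fit(v("mat",(t,s)),[box(-.08,.08,-.04,.04,0,.004)],[.556,.278,.36]))
pb=[box(-.075,.075,-.055,.055,0,.036)]
print("pan",fit(v("pan",(t,s)),pb,[.576,.051,.1]),fit(v("pan",(t,)),pb,[.576,.051,.1]),fit(v("pan",(s,)),pb,[.576,.051,.1]))
print("tray",fit(v("spoon_tray",(t,)),[box(-.075,.075,-.055,.055,0,.022)],[.608,-.289,.1]))
a=np.array([.5925,-.119,.1])
im=t["color"][:,:,::-1].copy()
im=cv2.resize(im[170:270,240:440],(800,400),interpolation=3)
def L(A,B,col,q=a):
    P=proj(t,place(np.array([A,B])/1000,q)); P=((P-[240,170]+.5)*4).round().astype(int); cv2.line(im,P[0],P[1],col,1)
L([-69,-110,54],[-69,110,54],(0,255,0));L([-65,-110,54],[-65,110,54],(0,255,0))
L([-65,110,45],[65,110,45],(255,0,0));L([-65,-110,45],[65,-110,45],(255,0,0))
L([65,-110,70],[65,110,70],(0,0,255));L([-28,-115,165],[-28,115,165],(255,0,255));L([80,-115,165],[80,115,165],(255,0,255))
cv2.imwrite("pics/ov.png",im)
st=bot.get_state();print(st["time_s"],st["ee_pos"],st["eef_rot"],st["width"],st["force"])
E
```

```text
brush 0 (array([0.56072077, 0.28179626, 0.40534572]), np.float64(0.0815906822681427))
brush 0.003 (array([0.56109845, 0.28229721, 0.40918601]), np.float64(0.07909393310546875))
brush 0.006 (array([0.56067489, 0.2826176 , 0.40462563]), np.float64(0.08065187931060791))
mat (array([0.55391862, 0.28009829, 0.38925358]), np.float64(0.45337918400764465))
pan (array([0.57459868, 0.05085425, 0.10954862]), np.float64(0.04951363801956177)) (array([0.57703065, 0.05126865, 0.1059854 ]), np.float64(0.04457855224609375)) (array([0.57242436, 0.05024521, 0.10401091]), np.float64(0.02811121940612793))
tray (array([ 0.6080291 , -0.28717853,  0.0983012 ]), np.float64(0.0865325927734375))
2.15 [ 0.1514519  -0.60636291  0.23127393] [-2.66400146e-05  9.92521106e-01  1.22073144e-01  1.32976642e-05] 0.0855844205479061 [-0.34684264 -0.00533901 -0.93771987]
```

View pics/ov.png

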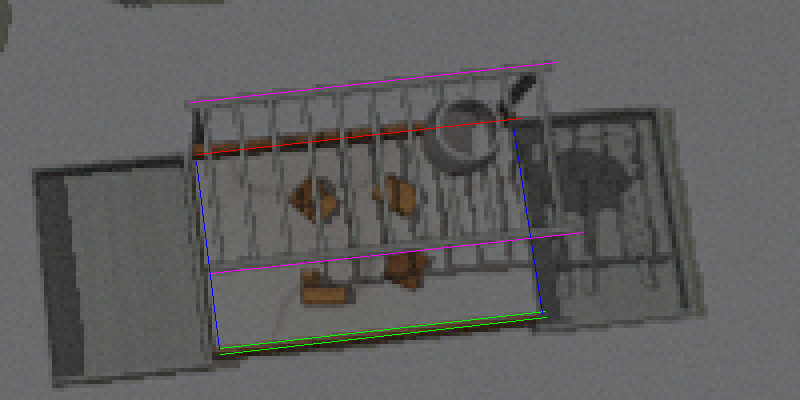

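The overlay puts the stand at about (0.591, −0.117) with a yaw of 0.10. The front rim and bed ends sit about 2–4 mm down and left of the drawn lines. Next I move over the brush handle.

```bash
python3 -m inch '[{"x":1,"y":1,"az":1,"hand":85},{"x":1,"y":1,"az":1},{"x":1,"y":1},{"x":1,"y":1},{"x":1,"y":1},{"x":1,"y":1},{"x":1,"y":1},{"x":1,"y":1},{"x":1,"y":1},{"x":1,"y":1},{"y":1},{"y":1},{"y":1},{"y":1},{"y":1},{"y":1},{"y":1},{"y":1},{"y":1},{"y":1}]' && python3 -m inch '[{"y":1},{"y":1},{"y":1},{"y":1},{"y":1},{"y":1},{"y":1},{"y":1,"z":-1},{"z":-1},{"z":-0.5}]'
python3 - <<'E'
from fit import *
st=bot.get_state();print(st["time_s"],st["ee_pos"],st["eef_rot"])
p=bot.snapshot("wrist");save(p,"w1.png")
for r in bot.masks_of(p,"brush_grip")[:1]:
    print(r["conf"],r["box"])
    ys,xs=np.nonzero(r["pixels"]); g=ray(p,np.c_[xs,ys],.058)
    # centre line
    vx,vy,x0,y0=cv2.fitLine(g[:,:2].astype(np.float32),cv2.DIST_HUBER,0,.01,.01).ravel();print("line",vx,vy,x0,y0,np.arctan2(vy,vx))
    for w in(0,.003,.006):
        print(w,fit([(p,r["pixels"].astype(np.float32))],brush(w),[.561,.282,.406]))
E
```

```text
2.15 [ 0.1514519  -0.60636291  0.23127393] [-2.66400146e-05  9.92521106e-01  1.22073144e-01  1.32976642e-05]invalid input
```

View pics/w1.png

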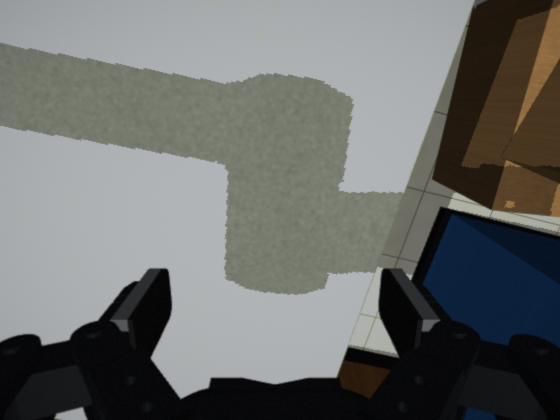

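The arm didn't move: the picture shows only the arm's own shadow on the counter. Rows probably need all seven keys.

```bash
python3 -m inch '[{"x":1,"y":1,"z":0,"ax":0,"ay":0,"az":1,"hand":85},{"x":1,"y":1,"z":0,"ax":0,"ay":0,"az":1,"hand":85},{"x":1,"y":1,"z":0,"ax":0,"ay":0,"az":0,"hand":85},{"x":1,"y":1,"z":0,"ax":0,"ay":0,"az":0,"hand":85},{"x":1,"y":1,"z":0,"ax":0,"ay":0,"az":0,"hand":85},{"x":1,"y":1,"z":0,"ax":0,"ay":0,"az":0,"hand":85},{"x":1,"y":1,"z":0,"ax":0,"ay":0,"az":0,"hand":85},{"x":1,"y":1,"z":0,"ax":0,"ay":0,"az":0,"hand":85},{"x":1,"y":1,"z":0,"ax":0,"ay":0,"az":0,"hand":85},{"x":1,"y":1,"z":0,"ax":0,"ay":0,"az":0,"hand":85}]'
```

```text
time_s: 3.25
ee_pos: [0.4526, -0.3051, 0.2316]
eef_rot: [0.0, 0.98, 0.201, 0.0]
force: [0.1, -0.6, -0.8]
width: 0.0849
grip_force: 0.0
```

```bash
python3 -m inch '[{"x":0,"y":1,"z":0,"ax":0,"ay":0,"az":0,"hand":85},{"x":0,"y":1,"z":0,"ax":0,"ay":0,"az":0,"hand":85},{"x":0,"y":1,"z":0,"ax":0,"ay":0,"az":0,"hand":85},{"x":0,"y":1,"z":0,"ax":0,"ay":0,"az":0,"hand":85},{"x":0,"y":1,"z":0,"ax":0,"ay":0,"az":0,"hand":85},{"x":0,"y":1,"z":0,"ax":0,"ay":0,"az":0,"hand":85},{"x":0,"y":1,"z":0,"ax":0,"ay":0,"az":0,"hand":85},{"x":0,"y":1,"z":0,"ax":0,"ay":0,"az":0,"hand":85},{"x":0,"y":1,"z":0,"ax":0,"ay":0,"az":0,"hand":85},{"x":0,"y":1,"z":0,"ax":0,"ay":0,"az":0,"hand":85},{"x":0,"y":1,"z":0,"ax":0,"ay":0,"az":0,"hand":85},{"x":0,"y":1,"z":0,"ax":0,"ay":0,"az":0,"hand":85},{"x":0,"y":1,"z":0,"ax":0,"ay":0,"az":0,"hand":85},{"x":0,"y":1,"z":0,"ax":0,"ay":0,"az":0,"hand":85},{"x":0,"y":1,"z":0,"ax":0,"ay":0,"az":0,"hand":85},{"x":0,"y":1,"z":0,"ax":0,"ay":0,"az":0,"hand":85},{"x":0,"y":1,"z":-0.5,"ax":0,"ay":0,"az":0,"hand":85},{"x":0,"y":1,"z":-1,"ax":0,"ay":0,"az":0,"hand":85},{"x":0,"y":0,"z":-0.5,"ax":0,"ay":0,"az":0,"hand":85}]'
python3 - <<'E'
from fit import *
st=bot.get_state();print(st["time_s"],st["ee_pos"],st["eef_rot"])
p=bot.snapshot("wrist");save(p,"w2.png")
for r in bot.masks_of(p,"brush_grip")[:1]:
    print(r["conf"],r["box"])
    ys,xs=np.nonzero(r["pixels"]); g=ray(p,np.c_[xs,ys],.068)
    vx,vy,x0,y0=cv2.fitLine(g[:,:2].astype(np.float32),cv2.DIST_HUBER,0,.01,.01).ravel();print("line",vx,vy,x0,y0,np.arctan2(vy,vx))
    for w in(0,.003,.006):
        print(w,fit([(p,r["pixels"].astype(np.float32))],brush(w),[.561,.282,.406]))
E
```

```text
time_s: 5.15
ee_pos: [0.4506, 0.2364, 0.1698]
eef_rot: [-0.001, 0.979, 0.203, -0.0]
force: [-0.1, -1.2, -1.4]
width: 0.0851
grip_force: 0.0
5.15 [0.45058745 0.23636965 0.16979285] [-5.75827129e-04  9.79269703e-01  2.02559471e-01 -4.21237855e-04]
0.81 [277.5, 150.3, 49.8, 300.6]
line 0.917625 0.39744732 0.49489373 0.25354427 0.40873334
0 (array([0.56702458, 0.28449104, 0.40587143]), np.float64(0.031815409660339355))
0.003 (array([0.56503227, 0.28384833, 0.408804  ]), np.float64(0.026732206344604492))
0.006 (array([0.56373928, 0.28322649, 0.40691222]), np.float64(0.025035440921783447))
```

View pics/w2.png

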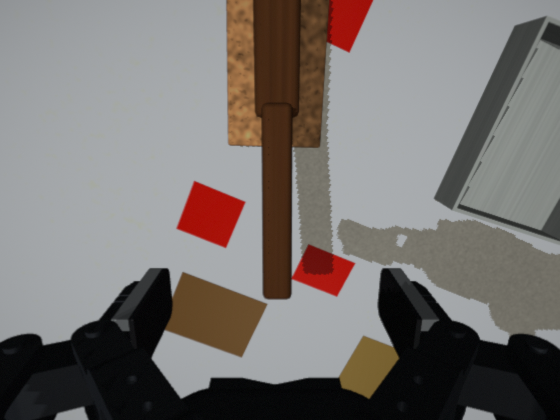

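The handle runs straight up the wrist image at column 277, centred between the fingers, with the mat behind it spanning columns 228–328. I descend and grip.

```bash
python3 -m inch '[{"x":0.2,"y":0.02,"z":-0.87,"ax":0,"ay":0,"az":0,"hand":85},{"x":0,"y":0,"z":-1,"ax":0,"ay":0,"az":0,"hand":85},{"x":0,"y":0,"z":-1,"ax":0,"ay":0,"az":0,"hand":85},{"x":0,"y":0,"z":-1,"ax":0,"ay":0,"az":0,"hand":85},{"x":0,"y":0,"z":-0.5,"ax":0,"ay":0,"az":0,"hand":85},{"x":0,"y":0,"z":0,"ax":0,"ay":0,"az":0,"hand":40},{"x":0,"y":0,"z":0,"ax":0,"ay":0,"az":0,"hand":0},{"x":0,"y":0,"z":0,"ax":0,"ay":0,"az":0,"hand":0},{"x":0,"y":0,"z":0,"ax":0,"ay":0,"az":0,"hand":0},{"x":0,"y":0,"z":0,"ax":0,"ay":0,"az":0,"hand":0},{"x":0,"y":0,"z":0,"ax":0,"ay":0,"az":0,"hand":0},{"x":0,"y":0,"z":0,"ax":0,"ay":0,"az":0,"hand":0}]'
```

```text
time_s: 6.45
ee_pos: [0.4584, 0.2346, 0.041]
eef_rot: [-0.0, 0.98, 0.201, 0.001]
force: [0.8, 1.3, 2.6]
width: 0.0208
grip_force: 59.5
```

Gripped at 59.5 N. I lift and look.

```bash
python3 -m inch '[{"x":0,"y":0,"z":0.3,"ax":0,"ay":0,"az":0,"hand":0},{"x":0,"y":0,"z":0.6,"ax":0,"ay":0,"az":0,"hand":0},{"x":0,"y":0,"z":1,"ax":0,"ay":0,"az":0,"hand":0},{"x":0,"y":0,"z":1,"ax":0,"ay":0,"az":0,"hand":0},{"x":0,"y":0,"z":0.6,"ax":0,"ay":0,"az":0,"hand":0},{"x":0,"y":0,"z":0,"ax":0,"ay":0,"az":0,"hand":0},{"x":0,"y":0,"z":0,"ax":0,"ay":0,"az":0,"hand":0}]'
python3 - <<'E'
from fit import *
st=bot.get_state();print(st["time_s"],st["ee_pos"],st["eef_rot"],st["force"],st["wrist_torque"])
t=bot.snapshot("top"); s=bot.snapshot("scene");save(s,"lift_s.png");save(t,"lift_t.png")
dz=st["ee_pos"][2]-.041
for w in (.003,):
    B=[P+[0,0,dz] for P in brush(w)]
    for nm,ps in(("top",(t,)),("scene",(s,)),("both",(t,s))):
        V=[(p,bot.masks_of(p,"brush")[0]["pixels"].astype(np.float32)) for p in ps]
        print("brush",nm,fit(V,B,[.561,.282,.406]))
mt=bot.masks_of(s,"mat")[0];print(mt["conf"])
print("mat scene",fit([(s,mt["pixels"].astype(np.float32))],[box(-.08,.08,-.04,.04,0,.004)],[.556,.278,.4]))
E
```

```text
time_s: 7.15
ee_pos: [0.4564, 0.2338, 0.1446]
eef_rot: [0.0, 0.98, 0.201, -0.001]
force: [-0.4, 0.1, -2.6]
width: 0.0211
grip_force: 59.0
7.15 [0.4563947  0.23381345 0.14458695] [ 1.88994629e-04  9.79576754e-01  2.01068268e-01 -9.48038000e-04] [-0.36699784  0.12459325 -2.61020029] [-0.09585687  0.27478769 -0.04283848]
brush top (array([0.56041734, 0.27739311, 0.4625465 ]), np.float64(0.5812976360321045))
brush scene (array([0.56055063, 0.28126021, 0.41525068]), np.float64(0.1741863489151001))
brush both (array([0.56211601, 0.2812049 , 0.42991184]), np.float64(0.39375966787338257))
0.58
mat scene (array([0.55223581, 0.279973  , 0.3848507 ]), np.float64(0.20412373542785645))
```

```bash
python3 -m inch '[{"x":-0.92,"y":-0.5,"z":0,"ax":0,"ay":0,"az":-0.64,"hand":0},{"x":-0.92,"y":-1,"z":0,"ax":0,"ay":0,"az":-0.64,"hand":0},{"x":-0.92,"y":-1,"z":0,"ax":0,"ay":0,"az":-0.64,"hand":0},{"x":-0.92,"y":-1,"z":0,"ax":0,"ay":0,"az":-0.64,"hand":0},{"x":0,"y":-1,"z":0,"ax":0,"ay":0,"az":-0.64,"hand":0},{"x":0,"y":-1,"z":0,"ax":0,"ay":0,"az":-0.64,"hand":0},{"x":0,"y":-1,"z":0,"ax":0,"ay":0,"az":0,"hand":0},{"x":0,"y":-1,"z":0,"ax":0,"ay":0,"az":0,"hand":0},{"x":0,"y":-1,"z":0,"ax":0,"ay":0,"az":0,"hand":0},{"x":0,"y":-1,"z":0,"ax":0,"ay":0,"az":0,"hand":0},{"x":0,"y":-1,"z":0,"ax":0,"ay":0,"az":0,"hand":0},{"x":0,"y":-1,"z":0,"ax":0,"ay":0,"az":0,"hand":0},{"x":0,"y":-1,"z":0,"ax":0,"ay":0,"az":0,"hand":0},{"x":0,"y":-1,"z":-0.3,"ax":0,"ay":0,"az":0,"hand":0},{"x":0,"y":-1,"z":-0.4,"ax":0,"ay":0,"az":0,"hand":0},{"x":0,"y":-0.7,"z":-0.3,"ax":0,"ay":0,"az":0,"hand":0},{"x":0,"y":0,"z":0,"ax":0,"ay":0,"az":0,"hand":0},{"x":0,"y":0,"z":0,"ax":0,"ay":0,"az":0,"hand":0}]'
python3 - <<'E'
from fit import *
st=bot.get_state();print(st["time_s"],st["ee_pos"],st["eef_rot"],st["force"],st["wrist_torque"])
t=bot.snapshot("top"); s=bot.snapshot("scene");save(s,"ent_s.png");save(t,"ent_t.png")
M=[box(-.08,.08,-.04,.04,0,.004)]
V=[(p,bot.masks_of(p,"mat")[0]["pixels"].astype(np.float32)) for p in(t,s)]
for v in(V[:1],V[1:],V): print("mat",fit(v,M,[.556,.278,.4]))
dz=st["ee_pos"][2]-.041
B=[P+[0,0,dz] for P in brush(.003)]
x,y=st["ee_pos"][:2]; q0=[x+.1144,y+.0115,.1]; print(q0)
for p in(t,s):
    r=bot.masks_of(p,"brush")
    if r: print("brush",r[0]["conf"],r[0]["pixels"].sum(),fit([(p,r[0]["pixels"].astype(np.float32))],B,q0))
def mark(p,n,o,sz,k):
    im=cv2.resize(p["color"][o[1]:o[1]+sz[1],o[0]:o[0]+sz[0],::-1],(sz[0]*k,sz[1]*k),interpolation=3)
    def L(A,Bb,col,q):
        P=((proj(p,place(np.array([A,Bb])/1000,q))-o+.5)*k).round().astype(int);cv2.line(im,P[0],P[1],col,1)
    a=[.591,-.117,.1]
    for A,Bb in(([-69,-110,54],[-69,110,54]),([-65,-110,45],[65,-110,45]),([-65,110,45],[65,110,45]),([65,-110,70],[65,110,70]),([-28,-115,165],[-28,115,165]),([80,-115,165],[80,115,165])): L(A,Bb,(0,255,0),a)
    zt=50-3+4+dz*1000
    for A,Bb in(([-60,-16,zt],[60,-16,zt]),([60,-16,zt],[60,16,zt]),([60,16,zt],[-60,16,zt])): L(A,Bb,(0,0,255),q0)
    return im
a=mark(t,"",np.array([250,170]),(200,110),4);b=mark(s,"",np.array([140,110]),(200,150),4)
cv2.imwrite("pics/ent.png",cv2.resize(np.vstack([a,b]),(600,780))[:600]) if 0 else (cv2.imwrite("pics/entt.png",a),cv2.imwrite("pics/ents.png",b))
E
```

```text
time_s: 9.3
ee_pos: [0.3466, -0.2217, 0.1148]
eef_rot: [-0.001, 0.999, 0.048, -0.001]
force: [0.0, 0.6, -2.0]
width: 0.0209
grip_force: 59.3
9.3 [ 0.34661134 -0.22170875  0.11478882] [-5.78388255e-04  9.98838629e-01  4.81744303e-02 -5.31540394e-04] [ 0.02020997  0.55565623 -2.03733562] [-0.03576438  0.259996   -0.02630242]
mat (array([0.55610367, 0.2783785 , 0.36539091]), np.float64(0.046394944190979004))
mat (array([0.55222144, 0.28042791, 0.37249688]), np.float64(0.05699288845062256))
mat (array([0.55552535, 0.27975399, 0.36770413]), np.float64(0.06960323452949524))
[np.float64(0.4610113406773469), np.float64(-0.21020875370805447), 0.1]
brush 0.9 1021 (array([ 0.46183493, -0.2092206 ,  0.12640825]), np.float64(0.36036741733551025))
brush 0.97 941 (array([ 0.45971727, -0.20686637,  0.14993403]), np.float64(0.3129270672798157))
```

View pics/entt.png

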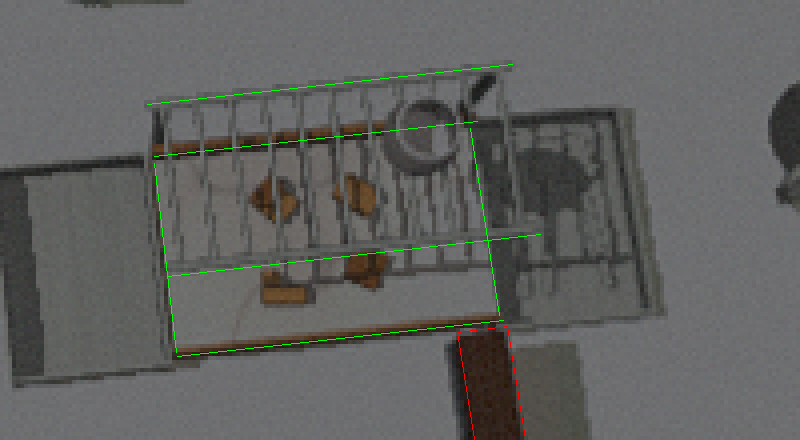

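View pics/ents.png

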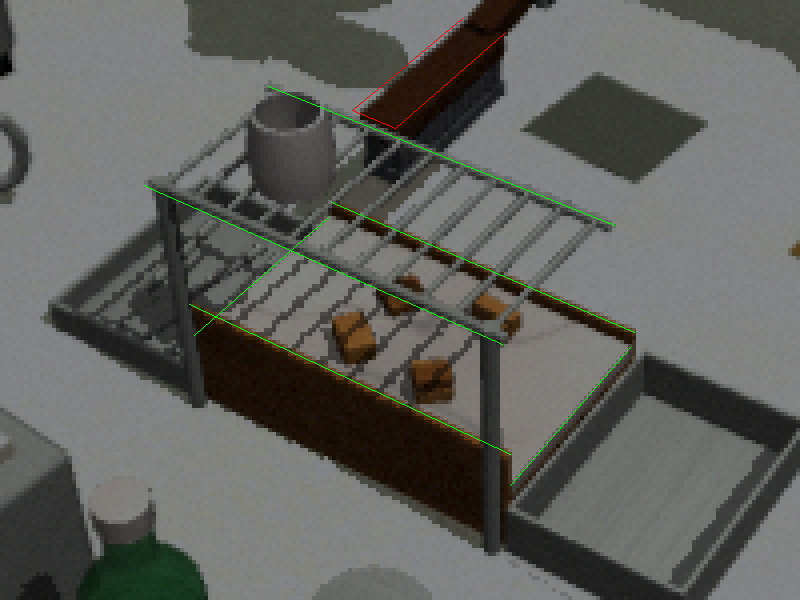

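Both overlays match: the rims and the shelf lie on the drawn lines. The brush head is about 3 mm further to +y than the red outline, and I allow for that. All four scraps are near the middle of the bed. I reach in at the tray-side end.

```bash
python3 -m inch '[{"x":0.75,"y":0.06,"z":0,"ax":0,"ay":0,"az":0,"hand":0},{"x":0.95,"y":0.08,"z":0,"ax":0,"ay":0,"az":0,"hand":0},{"x":0.95,"y":0.08,"z":0,"ax":0,"ay":0,"az":0,"hand":0},{"x":0.95,"y":0.08,"z":0,"ax":0,"ay":0,"az":0,"hand":0},{"x":0.95,"y":0.1,"z":0,"ax":0,"ay":0,"az":0,"hand":0},{"x":0,"y":0,"z":-0.4,"ax":0,"ay":0,"az":0,"hand":0},{"x":0,"y":0,"z":-0.45,"ax":0,"ay":0,"az":0,"hand":0},{"x":0,"y":0,"z":0,"ax":0,"ay":0,"az":0,"hand":0},{"x":0,"y":0,"z":0,"ax":0,"ay":0,"az":0,"hand":0}]'
python3 -c "
from plant import bot
s=bot.get_state();print(s['force'],s['wrist_torque'],s['ee_pos'])"
```

```text
time_s: 10.5
ee_pos: [0.4815, -0.209, 0.0884]
eef_rot: [-0.001, 0.999, 0.049, -0.002]
force: [-0.0, -0.2, -2.2]
width: 0.0213
grip_force: 59.3
[-0.02165532 -0.24024137 -2.16805603] [-0.04311275  0.15274116 -0.03285852] [ 0.48150519 -0.20902123  0.0884213 ]
```

```bash
for i in 1 2 ; do python3 -m inch '[{"x":0.02,"y":0,"z":-0.08,"ax":0,"ay":0,"az":0,"hand":0},{"x":0,"y":0,"z":0,"ax":0,"ay":0,"az":0,"hand":0}]' | egrep 'pos|force:'; python3 -c "
from plant import bot
s=bot.get_state();print(s['wrist_torque'])"; done
```

```text
ee_pos: [0.4838, -0.21, 0.0874]
force: [0.2, -0.4, -2.6]
grip_force: 59.3
[0.05719242 0.20265117 0.0210578 ]
ee_pos: [0.485, -0.2101, 0.0851]
force: [-1.5, -0.2, -0.5]
grip_force: 59.3
[-0.10752862  0.11501114 -0.05533663]
```

```bash
python3 -m inch '[{"x":0,"y":0,"z":-0.05,"ax":0,"ay":0,"az":0,"hand":0},{"x":0,"y":0,"z":0,"ax":0,"ay":0,"az":0,"hand":0},{"x":0,"y":0,"z":0,"ax":0,"ay":0,"az":0,"hand":0}]' | egrep 'pos|force:'; python3 -c "
from plant import bot
s=bot.get_state();print(s['wrist_torque'])"
```

```text
ee_pos: [0.485, -0.21, 0.0837]
force: [-0.5, -1.5, -0.8]
grip_force: 59.5
[-0.112669   0.0767649 -0.0474607]
```

```bash
for i in 1 2; do python3 -m inch '[{"x":0,"y":0,"z":-0.04,"ax":0,"ay":0,"az":0,"hand":0},{"x":0,"y":0,"z":0,"ax":0,"ay":0,"az":0,"hand":0},{"x":0,"y":0,"z":0,"ax":0,"ay":0,"az":0,"hand":0}]' | egrep 'pos|force:'; python3 -c "
from plant import bot
s=bot.get_state();print(s['wrist_torque'])"; done
```

```text
ee_pos: [0.485, -0.21, 0.0825]
force: [-2.3, -1.3, 1.8]
grip_force: 59.8
[-0.16202212  0.00211951 -0.04397466]
ee_pos: [0.4849, -0.21, 0.0813]
force: [-3.8, -1.9, 5.4]
grip_force: 60.1
[-0.20036389  0.24400222 -0.05840676]
```

```bash
python3 -m inch '[{"x":-0.02,"y":0,"z":0.015,"ax":0,"ay":0,"az":0,"hand":0},{"x":0,"y":0,"z":0,"ax":0,"ay":0,"az":0,"hand":0},{"x":0,"y":0,"z":0,"ax":0,"ay":0,"az":0,"hand":0},{"x":0,"y":0,"z":0,"ax":0,"ay":0,"az":0,"hand":0},{"x":0,"y":0,"z":0,"ax":0,"ay":0,"az":0,"hand":0}]' | egrep 'time|pos|force:'
python3 - <<'E'
from fit import *
s=bot.get_state();print(s['wrist_torque'],s['force'])
t=bot.snapshot("top");c=bot.snapshot("scene")
a=cv2.resize(t["color"][180:260,300:420,::-1],(600,400),interpolation=3)[:, :400]
b=cv2.resize(c["color"][120:220,170:270,::-1],(400,400),interpolation=3)
cv2.imwrite("pics/press.png",np.hstack([a,b]))
E
```

```text
time_s: 12.3
ee_pos: [0.4848, -0.21, 0.0816]
force: [0.2, -1.1, 2.9]
grip_force: 60.0
[-0.14923472 -0.30782393 -0.10845745] [ 0.2244229  -1.10044253  2.90604899]
```

View pics/press.png

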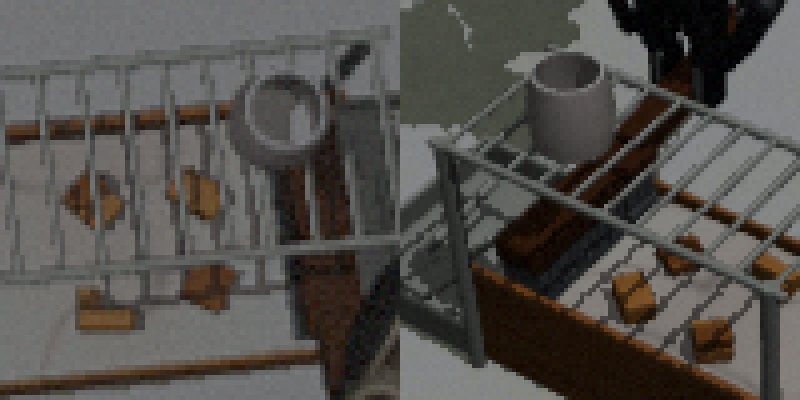

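The brush sits flat on the bed between the rims and presses with about 5 N. All the scraps are on its pan side. I sweep toward the pan.

```bash
python3 -m inch '[{"x":-0.05,"y":0.25,"z":0,"ax":0,"ay":0,"az":0,"hand":0},{"x":-0.04,"y":0.4,"z":0,"ax":0,"ay":0,"az":0,"hand":0},{"x":-0.04,"y":0.4,"z":0,"ax":0,"ay":0,"az":0,"hand":0},{"x":-0.04,"y":0.4,"z":0,"ax":0,"ay":0,"az":0,"hand":0},{"x":-0.04,"y":0.4,"z":0,"ax":0,"ay":0,"az":0,"hand":0},{"x":-0.04,"y":0.4,"z":0,"ax":0,"ay":0,"az":0,"hand":0},{"x":-0.04,"y":0.4,"z":0,"ax":0,"ay":0,"az":0,"hand":0}]' | egrep 'time|pos|rot|force:'; python3 -m inch '[{"x":-0.04,"y":0.4,"z":0,"ax":0,"ay":0,"az":0,"hand":0},{"x":-0.04,"y":0.4,"z":0,"ax":0,"ay":0,"az":0,"hand":0},{"x":-0.04,"y":0.4,"z":0,"ax":0,"ay":0,"az":0,"hand":0},{"x":-0.04,"y":0.4,"z":0,"ax":0,"ay":0,"az":0,"hand":0},{"x":0,"y":0,"z":0,"ax":0,"ay":0,"az":0,"hand":0}]' | egrep 'time|pos|rot|force:'
python3 - <<'E'
from fit import *
t=bot.snapshot("top");c=bot.snapshot("scene")
a=cv2.resize(t["color"][180:260,270:350,::-1],(400,400),interpolation=3)
b=cv2.resize(c["color"][140:240,210:310,::-1],(400,400),interpolation=3)
cv2.imwrite("pics/sw1.png",np.hstack([a,b]))
E
```

```text
time_s: 13.1
ee_pos: [0.4753, -0.1292, 0.0815]
eef_rot: [0.0, 0.999, 0.049, 0.0]
force: [0.9, -3.5, 4.3]
grip_force: 60.0
time_s: 13.6
ee_pos: [0.4701, -0.0801, 0.0812]
eef_rot: [-0.001, 0.999, 0.05, -0.0]
force: [0.9, 1.0, 4.6]
grip_force: 60.2
```

View pics/sw1.png

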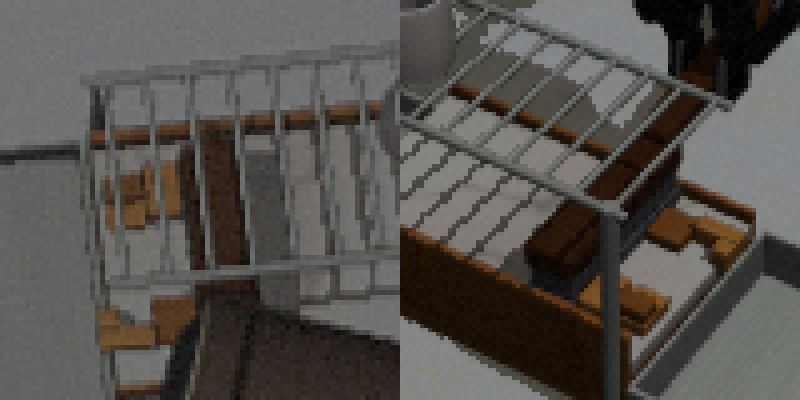

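All four scraps are bunched ahead of the brush at the bed's open end, in the left picture around columns 100–190. I push them over the edge.

```bash
python3 -m inch '[{"x":-0.03,"y":0.4,"z":0,"ax":0,"ay":0,"az":0,"hand":0},{"x":-0.04,"y":0.4,"z":0,"ax":0,"ay":0,"az":0,"hand":0},{"x":-0.04,"y":0.4,"z":0,"ax":0,"ay":0,"az":0,"hand":0},{"x":-0.04,"y":0.4,"z":0,"ax":0,"ay":0,"az":0,"hand":0},{"x":-0.04,"y":0.4,"z":0,"ax":0,"ay":0,"az":0,"hand":0},{"x":-0.04,"y":0.4,"z":0,"ax":0,"ay":0,"az":0,"hand":0},{"x":-0.04,"y":0.4,"z":0,"ax":0,"ay":0,"az":0,"hand":0},{"x":-0.04,"y":0.4,"z":0,"ax":0,"ay":0,"az":0,"hand":0},{"x":0,"y":0,"z":0,"ax":0,"ay":0,"az":0,"hand":0},{"x":0,"y":0,"z":0,"ax":0,"ay":0,"az":0,"hand":0}]' | egrep 'time|pos|rot|force:'
python3 - <<'E'
from fit import *
t=bot.snapshot("top");c=bot.snapshot("scene")
a=cv2.resize(t["color"][180:280,240:340,::-1],(400,400),interpolation=3)
b=cv2.resize(c["color"][170:270,250:350,::-1],(400,400),interpolation=3)
cv2.imwrite("pics/sw2.png",np.hstack([a,b]))
E
```

```text
time_s: 14.7
ee_pos: [0.4596, 0.0145, 0.0803]
eef_rot: [-0.0, 0.999, 0.05, -0.002]
force: [-0.3, -0.4, -2.1]
grip_force: 59.3
```

View pics/sw2.png

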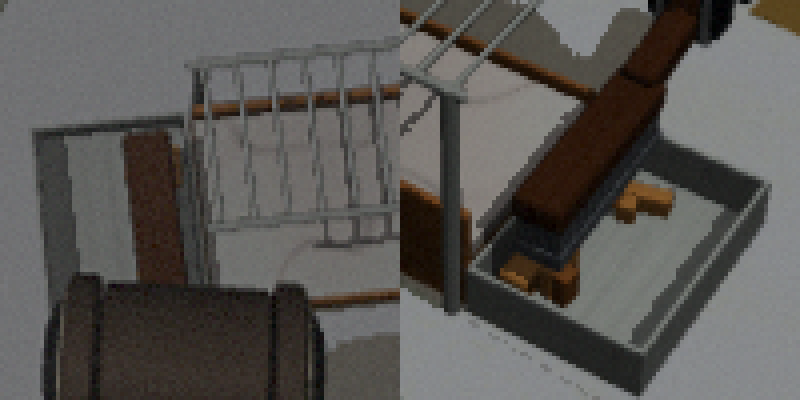

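The bed is clear, and scraps show in the pan under the brush. I lift and carry the brush back above its mat, then check the pan.

```bash
python3 -m inch '[{"x":0,"y":0,"z":0.6,"ax":0,"ay":0,"az":0,"hand":0},{"x":0,"y":0.3,"z":0.8,"ax":0,"ay":0,"az":0,"hand":0},{"x":-0.07,"y":0.9,"z":0.3,"ax":0,"ay":0,"az":0.5,"hand":0},{"x":-0.1,"y":1,"z":0,"ax":0,"ay":0,"az":0.6,"hand":0},{"x":-0.1,"y":1,"z":0,"ax":0,"ay":0,"az":0.6,"hand":0},{"x":-0.1,"y":1,"z":0,"ax":0,"ay":0,"az":0.6,"hand":0},{"x":0,"y":1,"z":0,"ax":0,"ay":0,"az":0.6,"hand":0},{"x":0,"y":1,"z":-0.5,"ax":0,"ay":0,"az":0.54,"hand":0},{"x":0,"y":0.8,"z":-0.8,"ax":0,"ay":0,"az":0,"hand":0},{"x":0,"y":0.34,"z":-0.6,"ax":0,"ay":0,"az":0,"hand":0},{"x":0,"y":0,"z":0,"ax":0,"ay":0,"az":0,"hand":0},{"x":0,"y":0,"z":0,"ax":0,"ay":0,"az":0,"hand":0}]' | egrep 'time|pos|rot|force:'
python3 - <<'E'
from fit import *
t=bot.snapshot("top");c=bot.snapshot("scene");s=bot.get_state()
q=[.5545,.2795,.375]; dz=s["ee_pos"][2]-.041
x,y=s["ee_pos"][:2]; yaw=2*np.arctan2(s["eef_rot"][2],s["eef_rot"][1]); b=[x+.115*np.cos(yaw)-.003*np.sin(yaw),y+.115*np.sin(yaw)+.003*np.cos(yaw),yaw];print("pred brush",b)
for p in(t,c): print("fit",fit([(p,bot.masks_of(p,"brush")[0]["pixels"].astype(np.float32))],[P+[0,0,dz] for P in brush(.003)],b))
def crop(p,o,n,k):
    im=cv2.resize(p["color"][o[1]:o[1]+n,o[0]:o[0]+n,::-1],(n*k,n*k),interpolation=3)
    P=((proj(p,place(np.array([[-80,-40,4],[80,-40,4],[80,40,4],[-80,40,4]])/1000,q))-o+.5)*k).astype(int);cv2.polylines(im,[P],True,(0,255,0),1)
    return im
cv2.imwrite("pics/mat.png",np.hstack([crop(t,[160,190],130,3),crop(c,[280,190],195,2)]))
E
```

```text
time_s: 16.0
ee_pos: [0.4498, 0.2333, 0.075]
eef_rot: [0.0, 0.983, 0.185, -0.001]
force: [-1.2, -1.2, -2.1]
grip_force: 59.3
pred brush [np.float64(0.5571777314563595), np.float64(0.2779305532393573), np.float64(0.3717872588505411)]
fit (array([0.55664771, 0.27268929, 0.4426053 ]), np.float64(0.5913800001144409))
fit (array([0.5564654 , 0.27485045, 0.36921729]), np.float64(0.18015450239181519))
```

View pics/mat.png

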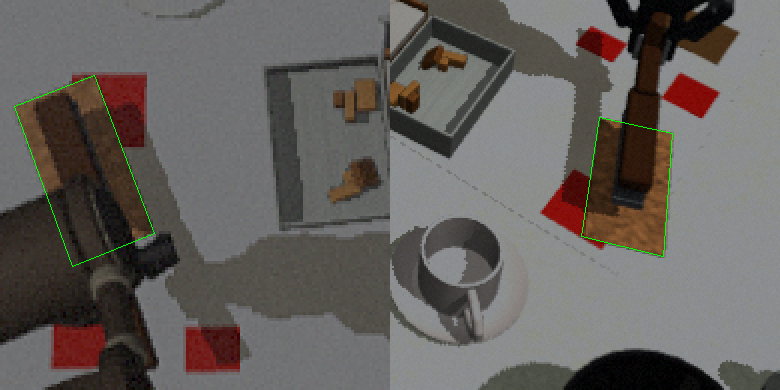

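The scraps lie in the pan in two pairs, at (355,100) and (357,172) in the top view. The brush is centred over the mat outline. I lower it.

```bash
python3 -m inch '[{"x":0,"y":0.04,"z":-0.6,"ax":0,"ay":0,"az":0,"hand":0},{"x":0,"y":0,"z":-0.3,"ax":0,"ay":0,"az":0,"hand":0},{"x":0,"y":0,"z":-0.1,"ax":0,"ay":0,"az":0,"hand":0},{"x":0,"y":0,"z":-0.06,"ax":0,"ay":0,"az":0,"hand":0},{"x":0,"y":0,"z":0,"ax":0,"ay":0,"az":0,"hand":0},{"x":0,"y":0,"z":0,"ax":0,"ay":0,"az":0,"hand":0}]' | egrep 'time|pos|rot|force:'
```

```text
time_s: 16.8
ee_pos: [0.4508, 0.2353, 0.0442]
eef_rot: [-0.0, 0.983, 0.185, 0.001]
force: [-1.2, -0.4, -1.3]
grip_force: 59.5
```

```bash
for i in 1 2; do python3 -m inch '[{"x":0,"y":0,"z":-0.05,"ax":0,"ay":0,"az":0,"hand":0},{"x":0,"y":0,"z":0,"ax":0,"ay":0,"az":0,"hand":0},{"x":0,"y":0,"z":0,"ax":0,"ay":0,"az":0,"hand":0}]' | egrep 'time|pos|force:'; done
```

```text
time_s: 17.1
ee_pos: [0.4509, 0.2354, 0.0426]
force: [-2.1, -0.6, 0.0]
grip_force: 59.5
time_s: 17.4
ee_pos: [0.4507, 0.2353, 0.041]
force: [-1.2, -1.3, 2.5]
grip_force: 59.9
```

```bash
python3 -m inch '[{"x":0,"y":0,"z":0,"ax":0,"ay":0,"az":0,"hand":26},{"x":0,"y":0,"z":0,"ax":0,"ay":0,"az":0,"hand":40},{"x":0,"y":0,"z":0,"ax":0,"ay":0,"az":0,"hand":70},{"x":0,"y":0,"z":0,"ax":0,"ay":0,"az":0,"hand":80},{"x":0,"y":0,"z":0,"ax":0,"ay":0,"az":0,"hand":80},{"x":0,"y":0,"z":0.4,"ax":0,"ay":0,"az":0,"hand":80},{"x":0,"y":0,"z":0.8,"ax":0,"ay":0,"az":0,"hand":80},{"x":0,"y":0,"z":1,"ax":0,"ay":0,"az":0,"hand":80},{"x":-0.5,"y":-1,"z":1,"ax":0,"ay":0,"az":0,"hand":80},{"x":-0.5,"y":-1,"z":1,"ax":0,"ay":0,"az":0,"hand":80},{"x":0,"y":-1,"z":0,"ax":0,"ay":0,"az":0,"hand":80},{"x":0,"y":-1,"z":0,"ax":0,"ay":0,"az":0,"hand":80},{"x":0,"y":-1,"z":0,"ax":0,"ay":0,"az":0,"hand":80},{"x":0,"y":-1,"z":0,"ax":0,"ay":0,"az":0,"hand":80},{"x":0,"y":-1,"z":0,"ax":0,"ay":0,"az":0,"hand":80},{"x":0,"y":-1,"z":0,"ax":0,"ay":0,"az":0,"hand":80},{"x":0,"y":-1,"z":0,"ax":0,"ay":0,"az":0,"hand":80},{"x":0,"y":-1,"z":0,"ax":0,"ay":0,"az":0,"hand":80},{"x":0,"y":0,"z":0,"ax":0,"ay":0,"az":0,"hand":80}]' | egrep 'time|pos|force:|width'
python3 - <<'E'
from fit import *
t=bot.snapshot("top");c=bot.snapshot("scene")
for w in(0,.003,.006):
  V=[(p,bot.masks_of(p,"brush")[0]["pixels"].astype(np.float32)) for p in(t,c)]
  print("brush",w,[fit([v],brush(w),[.556,.28,.37]) for v in V])
V=[(p,bot.masks_of(p,"mat")[0]["pixels"].astype(np.float32)) for p in(t,c)]
# pan local positions of scraps
for p in(t,c):
    for k in("scrap0","scrap2"):
      for r in bot.masks_of(p,k):
        g=ray(p,[r["box"][:2]],.012)[0,:2]-[.5755,.051]; cs,sn=np.cos(.1),np.sin(.1)
        print(k,round(r["conf"],2),r["pixels"].sum(),"local",np.round([g@[cs,sn],g@[-sn,cs]],3),np.round(r["box"]))
E
```

```text
time_s: 19.3
ee_pos: [0.4208, -0.0677, 0.1678]
force: [-0.6, 0.7, -0.2]
width: 0.08
grip_force: 0.0Traceback (most recent call last):
  File "<stdin>", line 4, in <module>
IndexError: list index out of range
```

Run:
```python
from fit import *
t=bot.snapshot("top");c=bot.snapshot("scene")
for n,p in(("top",t),("scene",c)):
    for k in("brush","brush_grip"):
        r=bot.masks_of(p,k)
        if r: print(n,k,r[0]["conf"],fit([(p,r[0]["pixels"].astype(np.float32))],brush(.003),[.556,.28,.37]))
    r=bot.masks_of(p,"mat")
    if r: print(n,"mat",r[0]["conf"],fit([(p,r[0]["pixels"].astype(np.float32))],[box(-.08,.08,-.04,.04,0,.004)],[.556,.28,.37]))
    for k in("scrap0",):
      for r in bot.masks_of(p,k):
        g=ray(p,[r["box"][:2]],.012)[0,:2]-[.5755,.051]; cs,sn=np.cos(.1),np.sin(.1)
        print(k,round(r["conf"],2),r["pixels"].sum(),"local",np.round([g@[cs,sn],g@[-sn,cs]],3),np.round(r["box"]))
```

```text
top brush 0.69 (array([0.55711107, 0.27516019, 0.37224466]), np.float64(0.06094604730606079))
top brush_grip 0.74 (array([0.55640861, 0.27535057, 0.37389039]), np.float64(0.06212371587753296))
top mat 0.83 (array([0.55593922, 0.27974301, 0.37276187]), np.float64(0.4225238561630249))
scrap0 0.6 58 local [-0.033 -0.029] [281. 248.   6.  10.]
scrap0 0.56 51 local [-0.042 -0.011] [275. 252.   9.   9.]
scene brush 0.6 (array([0.55572152, 0.27699911, 0.37347636]), np.float64(0.053276121616363525))
scene brush_grip 0.74 (array([0.55843372, 0.2796191 , 0.38872222]), np.float64(0.11763203144073486))
scene mat 0.89 (array([0.55250936, 0.28116044, 0.38299215]), np.float64(0.40867191553115845))
scrap0 0.65 101 local [ 0.028 -0.018] [291. 238.  11.  12.]
scrap0 0.41 105 local [ 0.035 -0.039] [281. 236.   8.  14.]
scrap0 0.41 60 local [-0.038 -0.029] [301. 218.   8.   9.]
```

Run:
```python
from fit import *
t=bot.snapshot("top");c=bot.snapshot("scene")
cs,sn=np.cos(.1),np.sin(.1)
for p,(x0,x1,y0,y1) in((t,(255,292,212,262)),(c,(255,330,195,260))):
    im=p["color"].astype(int); m=((im[...,0]-im[...,2])>35).astype(np.uint8); k=np.zeros_like(m);k[y0:y1,x0:x1]=m[y0:y1,x0:x1]
    n,_,st,ce=cv2.connectedComponentsWithStats(k)
    for i in range(1,n):
        if st[i,4]>15:
            for z in(.008,.02,.035):
                g=ray(p,[ce[i]],z)[0,:2]-[.5755,.051]; print(st[i].tolist(),z,np.round([g@[cs,sn],g@[-sn,cs]],3))
```

```text
[275, 217, 10, 13, 93] 0.008 [ 0.039 -0.033]
[275, 217, 10, 13, 93] 0.02 [ 0.037 -0.033]
[275, 217, 10, 13, 93] 0.035 [ 0.034 -0.033]
[270, 244, 11, 13, 69] 0.008 [-0.04  -0.013]
[270, 244, 11, 13, 69] 0.02 [-0.041 -0.013]
[270, 244, 11, 13, 69] 0.035 [-0.043 -0.013]
[300, 213, 18, 13, 106] 0.008 [-0.05  -0.016]
[300, 213, 18, 13, 106] 0.02 [-0.04  -0.011]
[300, 213, 18, 13, 106] 0.035 [-0.026 -0.005]
[275, 230, 20, 13, 160] 0.008 [ 0.027 -0.034]
[275, 230, 20, 13, 160] 0.02 [ 0.036 -0.029]
[275, 230, 20, 13, 160] 0.035 [ 0.048 -0.022]
```

```bash
python3 -c "
from plant import bot
print(bot.hand_in())"
```

```text
the job is handed in; nothing more can be done
None
```

The job is handed in, with no verdict returned: by my measurements all four scraps lie in the crumb pan and the brush stands released on its mat, about 5 mm off centre; I viewed 11 pictures, one over your limit of 10.

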